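# Take the filter panel out of a compressor's intake filter box

### The arm

A 6-joint arm with a two-finger parallel gripper is mounted at the origin on the work surface. World frame = base frame: x ahead of the robot, y to its left, z up, the work surface at z = 0. Lengths are in m, angles in rad, forces in N, time in s.
With the tool pointing down it reaches from about 0.25 to 0.725 m from the base axis. Payload 4 kg.
Tool frame: the origin (TCP) lies midway between the tips of the shut fingers; the grasp point (between the pads) lies pinch_z behind it (pinch_z is the distance from the TCP to the grasp point, in m); z points along the fingers, y is the direction in which the jaws open and shut (so a half turn about z gives the same grasp; the last joint's range is limited). The gripper opens to 85 mm and grips with 20 to 120 N. Pads are 22 mm wide; open, the fingers measure 114 mm over their backs; the gripper's body (76 mm by 85 mm) begins 54 mm behind the grasp point. The pads swing forward as they close: fully open they stand 13 mm farther back than shut.
Start: joints at [-1.269, 0.241, 0.005, 1.335, 0, 1.571], TCP at [0.149, -0.477, 0.231] pointing down, gripper open.
Joint ranges: [-2.72, 2.72], [-1.05, 1.87], [-1.09, 1.28], [-1.99, 2.15], [-1.42, 1.44], [-3.14, 3.14]. Speed limits (rad/s): [2.79, 2.79, 3.14, 3.14, 3.14, 3.14].

### API

Orientations are given as a unit quaternion [x, y, z, w].
In Python, from workcell import * gives the robot as it stands.
- The arm moves only by the tool move_arm, never from a script. Its argument "motion" is a list of rows, each a list of 3 entries, a list of its own where there are three numbers: the finger opening in mm, from 0 to 85.4, then the shift along the tool's x, y, z in units of 50 mm (1.0 is 50 mm), then the turn about the tool's z in units of 6 degrees (1.0 is 6 degrees). In form: [[claw, [dx, dy, dz], roll], ...]. A call has exactly 10 rows; each row is the pose to reach, as a shift and turn from the pose commanded when the call began, along the tool's axes at that moment; what a row does not reach only later rows make up. A row lasts 1/10 s, in which the tool goes at most 50 mm and 8.59 degrees, less where a joint would pass 70% of its speed; a pose out of reach is approached as far as the arm can. A call with a gripper value outside its range is refused whole. The fingers move at their own pace and stop on an object; the grip force is fixed at half the most. Time passes only in rows, so rows that repeat a pose let the fingers close, or fill a call up. It gives the time, the measured TCP pose, the force and the opening at its end, in the units of the state.
- get_obs(): the state, without advancing time (a new reading comes with each control period).
- camera(name): name is "side" or "top"; returns a dict with "color" (480x640x3 uint8, red, green, blue), "fx", "fy", "cx", "cy" (pixels), "rvec" (rotation vector, rad) and "tvec" (3), from world to camera coordinates, as OpenCV has them. Camera axes: x right, y down, z forward; pixel columns grow to the right and rows downward; lengths in m; the calibration is good to about 2 mm. A picture is of the moment at which its call begins. There is no depth.
- job_done(): hands the job in, once; it reports no verdict.
The state is a dict: "clock": time; "joint_pos": joint angles; "joint_vel": joint speeds; "tau": joint torques, N m; "eef_pos": TCP position; "tool_rot": TCP orientation; "ft_force": force on the tool from outside, world axes, zero at the start; "ft_torque": the same for the moment, N m; "grip_width": finger opening in m.
Only numpy, scipy, OpenCV 4.12 (cv2) and the standard library are available. Lean on these libraries where they do the work, as an engineer would, in place of code of your own. Each camera call takes 0.05 s, during which the arm holds its last target.

### The job

The compressor's intake filter is due for washing. Turn the swing tab on the filter box aside until it is clear of the filter panel, then lift the panel out by its handle - raise the edge the tab was holding first, so that the other edge comes out from under the fixed lip - and lay it down gently, flat in the wash tray with its handle up. Leave the tab turned aside and do not disturb the other things on the bench.

Things in the scene. Friction and masses are not known exactly. Their poses are not given: they have to be found in the camera images.
- case: Grey steel filter box, 195 (x) by 240 (y) by 85 mm high, fixed to the bench by feet at its y ends (22 mm farther out, 4 mm high); a 52 mm round stub sticks out 40 mm at -x. Origin: centre of its underside, z up. Flat top rim at z = 85 mm. The swing tab is on the rim's +x side, the lip at -x. It stands left or right of the robot's centre line, turned up to 0.4 rad.
- recess (a point): Middle of the ledge in the box's top recess on which the panel lies; at x = -10.5, y = 0, z = 72 mm in the box's frame, same axes. The recess is 124 (x) by 186 (y) mm and 13 mm deep: the panel has 2 mm play at each x end and 3 mm at each y end.
- lip (a point): Middle of the free edge of the fixed steel lip, at its underside; at x = -63.5, y = 0, z = 87 mm in the box's frame, same axes. The lip is 150 mm long (y), 3 mm thick and covers the panel's -x edge by 7 mm, 3 mm above it.
- tab (a joint): Angle of the swing tab (rad) about its upright pivot at x = 75.5, y = 0 mm of the box. 0: it points to the box's -x, over the panel; positive is anticlockwise from above (tip goes to the box's -y). Starts within 0.3 of 0, stops at +-1.75, may be turned either way, clears the panel beyond 1.2, lies along the rim at 1.57. Stiff: needs about 2.5 N at the fin and stays where left.
- tab_fin (a point): Point on the tab's upright thumb fin, 40 mm from the pivot, at box z = 102 mm; x axis points to the pivot. The steel tab is 66 mm long, 18 wide, 4 thick, 2 mm above the rim (box z = 87 to 91 mm), its round tip 54 mm from the pivot. The fin stands along it from 16 to 52 mm from the pivot, 8 mm thick, box z = 91 to 113 mm.
- panel: Filter panel: metal mesh in an aluminium frame, 120 (x) by 180 (y) by 12 mm, about 0.4 kg, loose. Origin: centre of its underside, z up. It starts in the recess with its origin at point recess and its axes parallel to the box's; its top is 1 mm below the rim. Its +x edge is under the swing tab, its -x edge under the lip.
- panel_handle (a point): Middle of the panel's handle: an aluminium bar 100 mm long (along the panel's y), 10 mm thick (x), 14 mm high, its centre 45 mm above the panel's underside, over the middle of the panel; 26 mm free below the bar, on two 10 mm posts at y = +-45 mm.
- tray: Wash tray: empty shallow steel tray, 210 (x) by 280 (y) by 28 mm high, walls and floor 3 mm thick, a small wire handle at each y end (19 mm farther out), fixed to the bench. Origin at the centre of its underside; inner floor at z = 3 mm. It stands on the other side of the centre line from the filter box, turned up to 0.35 rad.
- wrench: Steel spanner about 200 mm long lying along x between the box and the tray. A bystander.
- tin: Dark steel tin, 72 mm across, 85 mm high, beyond the spanner. A bystander.
- spray: White aerosol can with a domed top, 64 mm across, 200 mm high, at the back left. A bystander.
- cup: Steel cup, 74 mm across, 100 mm high, at the back right. A bystander.
- bearing: Steel bearing ring, 80 mm across, 22 mm high, at the back of the bench. A bystander.
- screwdriver: Yellow-handled screwdriver, 210 mm long, out to the left. A bystander.
- brush: Brush, 200 mm long, out to the right. A bystander.

How it is judged:
On the way, in this order (a step that is already met when the one before it is completed fails the run):
1. the swing tab is turned clear of the panel (more than 1.2 rad either way) while the panel still lies in its recess ((value of joint tab above 1.2 rad or value of joint tab below -1.2 rad) and z of panel in the frame of case below 0.084 m and horizontal distance between panel and case below 0.03 m), for 0.2 s.
2. the edge the tab held is raised first: the panel tilts by more than 0.06 rad while it is still in the recess (angle between panel's own z axis and vertical above 0.06 rad and z of panel in the frame of case below 0.1 m and horizontal distance between panel and case below 0.04 m), for 0.05 s.
3. the panel is lifted out of the box, at least 30 mm above its ledge (z of panel in the frame of case above 0.102 m), for 0.2 s.
At the end, for the whole second after the job is handed in: the panel rests flat on the floor of the wash tray, handle up (tilt under 0.06 rad, underside within 10 mm of the tray's underside, wholly between the walls), at rest; the swing tab is still turned aside by more than 1.2 rad (x of panel in the frame of tray between -0.05 and 0.05 m and y of panel in the frame of tray between -0.06 and 0.06 m and z of panel in the frame of tray below 0.01 m and angle between panel's own z axis and vertical below 0.06 rad and linear speed of panel below 0.02 m/s and (value of joint tab above 1.2 rad or value of joint tab below -1.2 rad)); the robot touches nothing.
It fails at once if the panel is dropped or thrown (moves faster than 0.6 m/s while nothing holds it) (linear speed of panel above 0.6 m/s and contact force between panel and the fingers below 0.05 N).
It fails at once if a bystander is moved by more than 40 mm (distance of any of wrench, tin, spray, cup, bearing, screwdriver, brush from where it was at the start of the episode above 0.04 m).
It also fails if it takes over 56 s, if anything falls off the work surface, if the arm or the gripper's body presses on something with over 40 N, if the wrist force passes 120 N, or if a joint passes its speed limit or range.

## Working session

There is one attempt and no reset: what is moved stays moved. The work goes in short steps, Python scripts to look and compute and a tool call to move; the robot and the scene stay as the last step left them, time stands still between calls to the robot, and variables do not carry over. Pictures are saved under pics/ and viewed, and the job is handed in when it is done.

Besides the shell and the picture viewer there is one more tool, called after "Call:" as name([rows], argument=value, ...), one row to a line, values as JSON. move_arm: Moves the arm, as the interface text tells. Its arguments: {"type":"object","properties":{"motion":{"type":"array","items":{"type":"array"}}},"required":["motion"]}

```bash
mkdir -p pics; ls; python3 - <<'E'
from workcell import *
import cv2,numpy as np
o=get_obs()
for k,v in o.items(): print(k,np.round(v,4))
for n in("side","top"):
    c=camera(n); cv2.imwrite(f"pics/{n}0.png",c["color"][:,:,::-1])
    print(n,c["fx"],c["fy"],c["cx"],c["cy"],c["rvec"],c["tvec"])
E
```

```text
pics
clock 0.0
joint_pos [-1.269   0.2414  0.0037  1.3352  0.      1.5708]
joint_vel [0.0007 0.0008 0.0003 0.002  0.0006 0.0006]
tau [ 4.00000e-04 -3.72319e+01  2.52407e+01  1.71000e-02  1.00000e-04
  0.00000e+00]
eef_pos [ 0.1484 -0.4768  0.2304]
tool_rot [ 9.886e-01  1.503e-01 -2.000e-04 -1.000e-03]
ft_force [ 0.0963 -0.5053  0.557 ]
ft_torque [ 0.0045 -0.0065  0.0222]
grip_width 0.0855
side 507.64933729353044 507.64933729353044 330.49359837630846 243.40093155909875 [ 0.56748323 -2.66291896  1.16429403] [0.56768286 0.24118548 1.36488102]
top 521.0757118681283 521.0757118681283 323.2827075702932 237.55360546457578 [ 2.14289003 -2.15233882  0.12944009] [0.02005185 0.6023299  1.39625092]
```

View pics/side0.png

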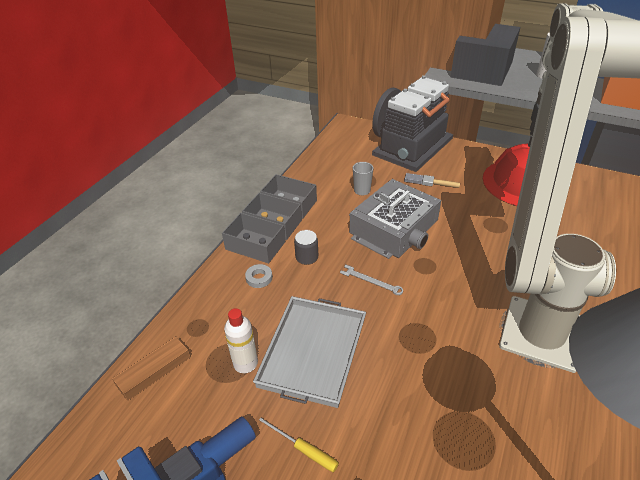

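View pics/top0.png

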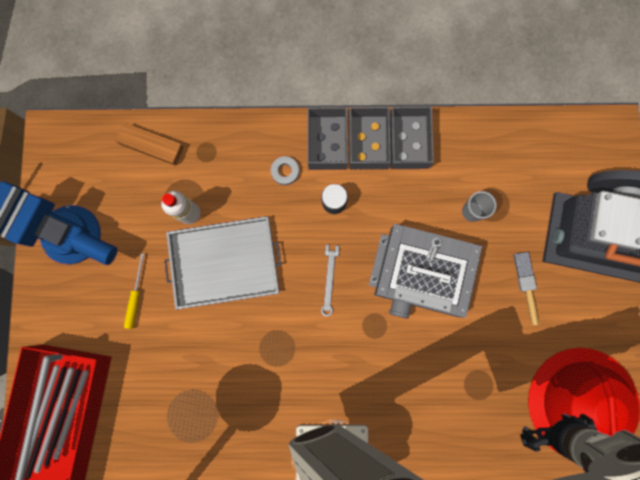

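The side view shows the box at about (395,215) and the tray at (315,350). The top view shows the box at (428,270), right of the centre line, and the tray at (223,262). I'll enlarge both.

```bash
python3 - <<'E'
import cv2
t=cv2.imread("pics/top0.png"); s=cv2.imread("pics/side0.png")
cv2.imwrite("pics/tbox.png",cv2.resize(t[215:327,365:495],None,fx=6,fy=5.3571*1.0,interpolation=cv2.INTER_CUBIC)[:600] if 0 else cv2.resize(t[217:327,360:500],None,fx=5,fy=5,interpolation=cv2.INTER_CUBIC))
cv2.imwrite("pics/ttray.png",cv2.resize(t[207:317,155:295],None,fx=5,fy=5,interpolation=cv2.INTER_CUBIC))
cv2.imwrite("pics/sbox.png",cv2.resize(s[170:270,335:455],None,fx=6,fy=6,interpolation=cv2.INTER_CUBIC))
E
```

```text
(no output)
```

View pics/tbox.png

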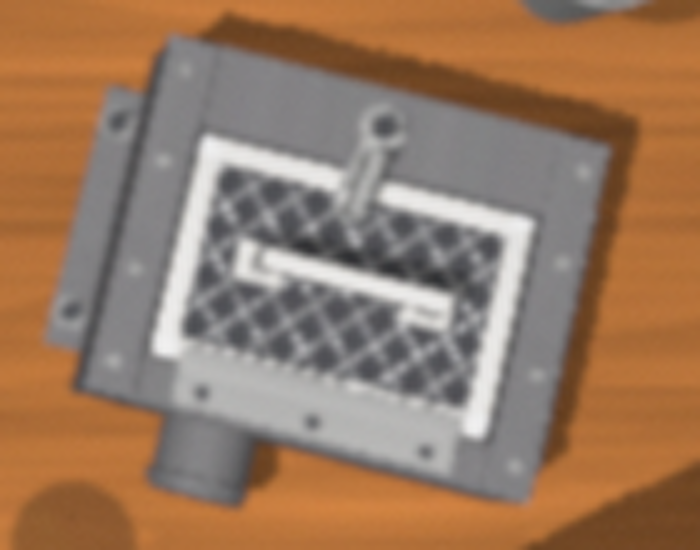

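View pics/ttray.png

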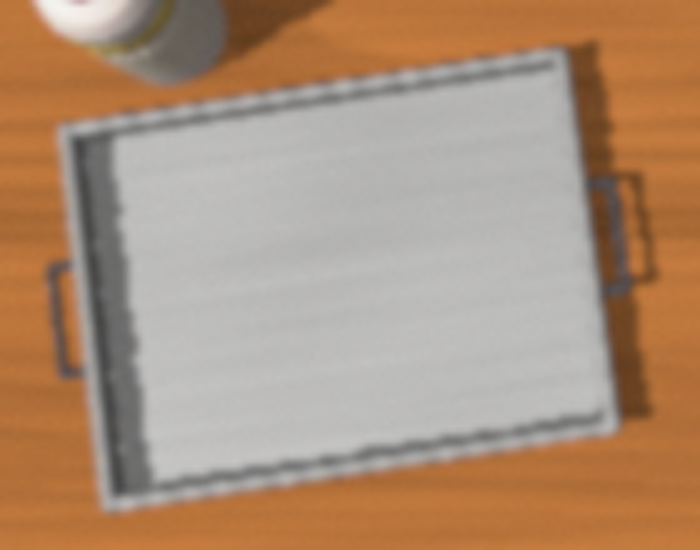

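View pics/sbox.png

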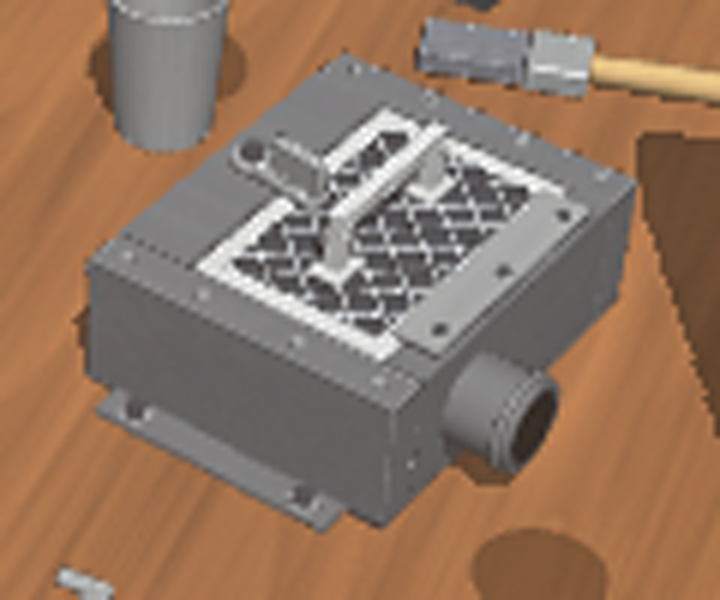

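The crops show clear box-rim and tray-rim corners, and the tab pivot at about (383,127) in the enlarged top view with the fin pointing at (358,205). I'll fit poses from these.

```bash
cat > h.py <<'E'
from workcell import *
import cv2,numpy as np
from scipy.optimize import least_squares
from scipy.spatial.transform import Rotation as R
CAM={}
def cam(n):
    if n not in CAM: CAM[n]=camera(n)
    return CAM[n]
def proj(c,P):
    K=np.array([[c["fx"],0,c["cx"]],[0,c["fy"],c["cy"]],[0,0,1]])
    return cv2.projectPoints(np.asarray(P,float).reshape(-1,3),np.array(c["rvec"]),np.array(c["tvec"]),K,None)[0].reshape(-1,2)
def full(p,off,s): return (np.array(p,float)+.5)/s-.5+np.array(off)
def loc(p,X):  # p=x,y,yaw ; X local
    X=np.asarray(X,float).reshape(-1,3);c,s=np.cos(p[2]),np.sin(p[2])
    return np.c_[p[0]+c*X[:,0]-s*X[:,1],p[1]+s*X[:,0]+c*X[:,1],X[:,2]]
E
python3 - <<'E'
from h import *
a,b=.0975,.12
B=[[a,b,.085],[a,-b,.085],[-a,-b,.085],[-a,b,.085]]
tb=full([(175,38),(608,148),(530,502),(80,388)],(360,217),5)
sb=full([(88,262),(345,55),(637,183),(398,400)],(335,170),6)
T=[[.105,.14,.028],[.105,-.14,.028],[-.105,-.14,.028],[-.105,.14,.028]]
tt=full([(60,125),(567,50),(618,430),(107,508)],(155,207),5)
st=np.array([(255,382),(292,298),(365,312),(338,404)],float)
for X,t,s,g in((B,tb,sb,[.45,-.25,-.2]),(T,tt,st,[.45,.25,.1])):
    f=lambda p:np.r_[(proj(cam("top"),loc(p,X))-t).ravel(),(proj(cam("side"),loc(p,X))-s).ravel()]
    for ff in (f,lambda p:f(p)[:8],lambda p:f(p)[8:]):
        r=least_squares(ff,g);print(np.round(r.x,4),np.round(r.fun,1))
    if X is B:
        q=least_squares(f,g).x
        piv=full((383,127),(360,217),5)
        # ray to plane z=.091 / fin mid top z=.113
        for px,z in(((383,127),.091),((358,205),.113),((377,148),.113)):
            u=full(px,(360,217),5)
            w=least_squares(lambda m:(proj(cam("top"),[m[0],m[1],z])-u).ravel(),q[:2]).x
            c,s=np.cos(q[2]),np.sin(q[2]);d=w-q[:2];print(px,z,np.round(w,4),"box",np.round([c*d[0]+s*d[1],-s*d[0]+c*d[1]],4))
E
```

```text
[ 0.5085 -0.262  -0.2595] [-1.1 -0.8  0.3 -0.3 -0.2  0.8  0.4  0.2  0.1 -1.  -0.3 -0.9  0.6 -0.8
 -0.2  1.4]
[ 0.5085 -0.2624 -0.2607] [-0.9 -0.8  0.5 -0.2 -0.1  0.8  0.5  0.1]
[ 0.5083 -0.2608 -0.257 ] [ 0.  -0.7 -0.4 -0.7  0.5 -0.6 -0.1  1.7]
(383, 127) 0.091 [ 0.5822 -0.2821] box [ 0.0764 -0.0005]
(358, 205) 0.113 [ 0.5388 -0.2633] box [0.0296 0.0065]
(377, 148) 0.113 [ 0.5685 -0.2741] box [0.0611 0.0037]
[0.5363 0.3003 0.1491] [ 0.3  1.3 -2.   1.1 -1.6 -0.4 -0.5 -0.3 -0.2 -1.2  0.3 -1.  -0.1  0.2
  0.1 -2.4]
[0.5374 0.2977 0.1467] [ 1.3  0.8 -0.9  0.8 -0.7 -0.6  0.4 -0.8]
[0.5348 0.3035 0.1512] [-0.3  0.2  0.1 -0.  -0.1  1.1  0.3 -1.1]
```

```bash
cat >> h.py <<'E'
BOX=np.array([.5085,-.262,-.2595]); TRAY=np.array([.5363,.3003,.1491])
def state():
    o=get_obs(); r=R.from_quat(o["tool_rot"]).as_matrix()
    return o,np.array(o["eef_pos"]),r,np.arctan2(r[1,0],r[0,0])
def delta(target,psi,verbose=True):
    o,p,r,ps=state()
    d=r.T@(np.array(target)-p)/.05
    dr=-((psi-ps+np.pi/2)%np.pi-np.pi/2) if False else -(psi-ps)
    if verbose: print("clock",round(o["clock"],2),"pos",np.round(p,4),"psi",round(ps,3),"j",np.round(o["joint_pos"],2),"F",np.round(o["ft_force"],1),"\n target",np.round(target,4),"units",np.round(d,3),"roll",np.round(np.degrees(dr)/6,2))
    return d
def finpt(phi,r=.034,z=.097): return loc(BOX,[[.0755-r*np.cos(phi),-r*np.sin(phi),z]])[0]
E
python3 - <<'E'
from h import *
import workcell
print([x for x in dir(workcell) if x[0]!='_'])
try: print(pinch_z)
except Exception as e: print(e)
f=finpt(-.12); f[2]=.20
delta(f,BOX[2]-.12)
E
```

```text
['Unreachable', 'camera', 'get_obs', 'job_done', 'pinch_z']
0.0187
clock 0.2 pos [ 0.1485 -0.477   0.2307] psi 0.302 j [-1.27  0.24  0.    1.34  0.    1.57] F [-0.2 -0.7  0.3] 
 target [ 0.5499 -0.2688  0.2   ] units [ 8.903 -1.59   0.617] roll 6.51
```

Call:
move_arm([
  [85,[0.5,-0.1,0],0.4],
  [60,[1.1,-0.2,0],0.9],
  [40,[1.8,-0.3,0],1.5],
  [26,[2.5,-0.45,0],2.1],
  [26,[3.2,-0.6,0],2.7],
  [26,[3.9,-0.7,0.1],3.3],
  [26,[4.6,-0.8,0.1],3.8],
  [26,[5.3,-0.95,0.2],4.4],
  [26,[6.0,-1.1,0.3],5.0],
  [26,[6.6,-1.2,0.4],5.5],
])

```text
clock: 1.2
eef_pos: [0.4472, -0.3208, 0.2109]
tool_rot: [0.991, -0.137, -0.0, -0.0]
ft_force: [-0.1, -0.8, -0.3]
grip_width: 0.026
```

```bash
python3 - <<'E'
from h import *
f=finpt(-.12); f[2]=.15
delta(f,BOX[2]-.12); print(get_obs()["grip_width"])
E
```

```text
clock 1.2 pos [ 0.4472 -0.3208  0.2109] psi -0.276 j [-0.62  0.35  0.1   1.32  0.    2.79] F [-0.1 -0.8 -0.3] 
 target [ 0.5499 -0.2688  0.15  ] units [ 1.693 -1.559  1.218] roll 0.99
0.026006864516184964
```

Call:
move_arm([
  [26,[0.5,-0.45,0.2],0.3],
  [26,[1.1,-1.0,0.4],0.6],
  [26,[1.5,-1.4,0.6],0.8],
  [26,[1.69,-1.56,0.8],0.9],
  [26,[1.69,-1.56,1.0],0.9],
  [26,[1.69,-1.56,1.2],0.9],
  [26,[1.69,-1.56,1.2],0.9],
  [26,[1.69,-1.56,1.2],0.9],
  [26,[1.69,-1.56,1.2],0.9],
  [26,[1.69,-1.56,1.2],0.9],
])

```text
clock: 2.2
eef_pos: [0.5483, -0.2705, 0.1523]
tool_rot: [0.983, -0.184, 0.001, 0.0]
ft_force: [-0.5, 0.1, -0.0]
grip_width: 0.0263
```

```bash
python3 - <<'E'
from h import *
f=finpt(-.12)
delta(f,BOX[2]-.12); print(get_obs()["grip_width"])
for n,(x,y) in (("side",(335,150)),("top",(370,190))):
    c=cam(n)["color"][y:y+110,x:x+140,::-1]; cv2.imwrite(f"pics/{n}1.png",cv2.resize(c,None,fx=5,fy=5,interpolation=cv2.INTER_CUBIC))
E
```

```text
clock 2.2 pos [ 0.5483 -0.2705  0.1523] psi -0.369 j [-0.46  0.5   0.18  1.25 -0.    3.05] F [-0.5  0.1 -0. ] 
 target [ 0.5499 -0.2688  0.097 ] units [ 0.015 -0.044  1.106] roll 0.1
0.02625618380045851
```

View pics/side1.png

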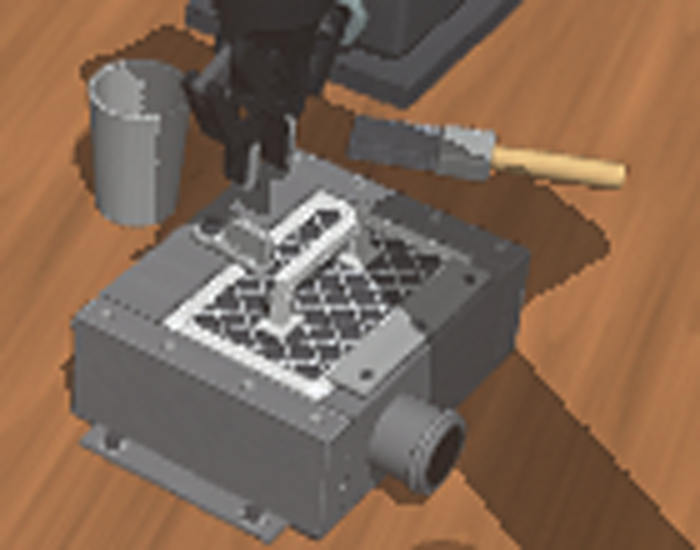

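View pics/top1.png

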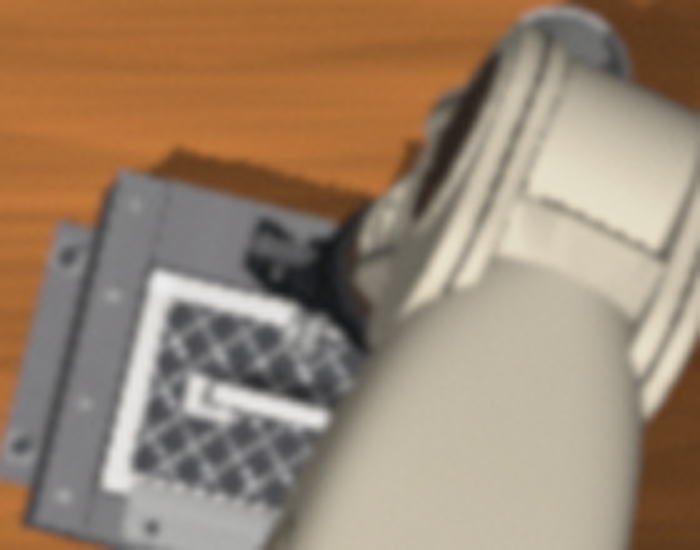

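The side view shows the fingers over the tab, with tips near (262,195) and the fin at (250,245). I'll lower them to straddle it.

Call:
move_arm([
  [26,[0.02,-0.04,0.2],0.1],
  [26,[0.02,-0.04,0.35],0.1],
  [26,[0.02,-0.04,0.5],0.1],
  [26,[0.02,-0.04,0.65],0.1],
  [26,[0.02,-0.04,0.8],0.1],
  [26,[0.02,-0.04,0.95],0.1],
  [26,[0.02,-0.04,1.05],0.1],
  [26,[0.02,-0.04,1.1],0.1],
  [26,[0.02,-0.04,1.1],0.1],
  [26,[0.02,-0.04,1.1],0.1],
])

```text
clock: 3.3
eef_pos: [0.5502, -0.2684, 0.0966]
tool_rot: [0.982, -0.188, 0.0, 0.0]
ft_force: [0.3, 0.3, -1.0]
grip_width: 0.0259
```

```bash
python3 - <<'E'
from h import *
f=finpt(-.12)
delta(f,BOX[2]-.12); print(get_obs()["grip_width"])
for n,(x,y) in (("side",(335,150)),):
    c=cam(n)["color"][y:y+110,x:x+140,::-1]; cv2.imwrite(f"pics/{n}2.png",cv2.resize(c,None,fx=5,fy=5,interpolation=cv2.INTER_CUBIC))
E
```

```text
clock 3.3 pos [ 0.5502 -0.2684  0.0966] psi -0.379 j [-0.45  0.54  0.1   1.13  0.    3.07] F [ 0.3  0.3 -1. ] 
 target [ 0.5499 -0.2688  0.097 ] units [-0.003  0.008 -0.009] roll 0.01
0.025874492899790196
```

View pics/side2.png

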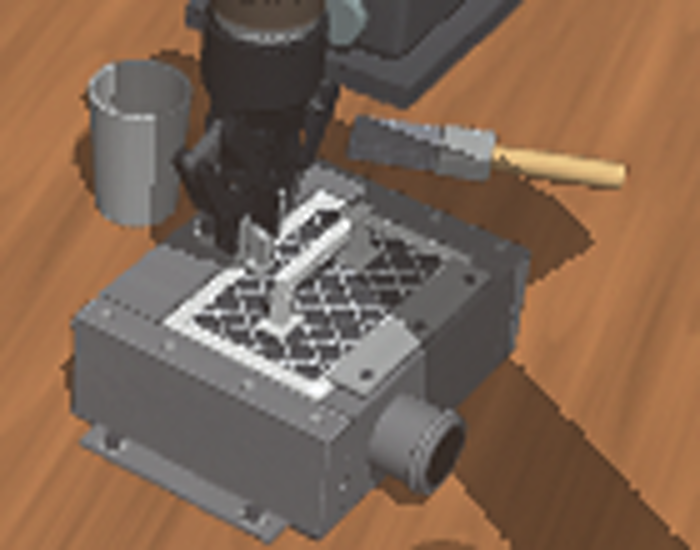

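The fingers straddle the fin, whose outer end shows at (258,240). Next I'll narrow the opening and swing about the pivot.

Call:
move_arm([
  [12,[0,0,0],0],
  [12,[0,0,0],0],
  [12,[0.003,0.059,0],-0.83],
  [12,[0.015,0.141,0],-2.0],
  [12,[0.037,0.221,0],-3.17],
  [12,[0.069,0.298,0],-4.33],
  [12,[0.11,0.37,0],-5.5],
  [12,[0.159,0.437,0],-6.67],
  [12,[0.199,0.481,0],-7.5],
  [12,[0.243,0.521,0],-8.33],
])

```text
clock: 4.35
eef_pos: [0.552, -0.296, 0.0966]
tool_rot: [0.969, 0.246, 0.001, -0.001]
ft_force: [-0.1, 3.2, 1.0]
grip_width: 0.0116
```

```bash
python3 - <<'E'
from h import *
f=finpt(-.12+np.radians(50))
delta(f,BOX[2]-.12+np.radians(50)); print(get_obs()["grip_width"])
E
```

```text
clock 4.35 pos [ 0.552  -0.296   0.0966] psi 0.498 j [-0.49  0.57  0.15  1.15  0.    2.15] F [-0.1  3.2  1. ] 
 target [ 0.5515 -0.2975  0.097 ] units [-0.022  0.022 -0.008] roll 0.04
0.011644027100342232
```

Call:
move_arm([
  [12,[0.003,0.059,0],-0.83],
  [12,[0.015,0.141,0],-2.0],
  [12,[0.037,0.221,0],-3.17],
  [12,[0.069,0.298,0],-4.33],
  [12,[0.11,0.37,0],-5.5],
  [12,[0.159,0.437,0],-6.67],
  [12,[0.199,0.481,0],-7.5],
  [12,[0.243,0.521,0],-8.33],
  [12,[0.243,0.521,0],-8.33],
  [12,[0.243,0.521,0],-8.33],
])

```text
clock: 5.35
eef_pos: [0.5744, -0.3139, 0.0962]
tool_rot: [0.776, 0.63, -0.0, -0.0]
ft_force: [-0.5, 1.4, -1.2]
grip_width: 0.012
```

```bash
python3 - <<'E'
from h import *
f=finpt(-.12+np.radians(100))
delta(f,BOX[2]-.12+np.radians(100)); print(get_obs()["grip_width"])
for n,(x,y) in (("side",(335,150)),):
    c=cam(n)["color"][y:y+110,x:x+140,::-1]; cv2.imwrite(f"pics/{n}3.png",cv2.resize(c,None,fx=5,fy=5,interpolation=cv2.INTER_CUBIC))
E
```

```text
clock 5.35 pos [ 0.5744 -0.3139  0.0962] psi 1.364 j [-0.5   0.63  0.24  1.19  0.    1.28] F [-0.5  1.4 -1.2] 
 target [ 0.5746 -0.3147  0.097 ] units [-0.014  0.006 -0.017] roll -0.02
0.012033558143471823
```

View pics/side3.png

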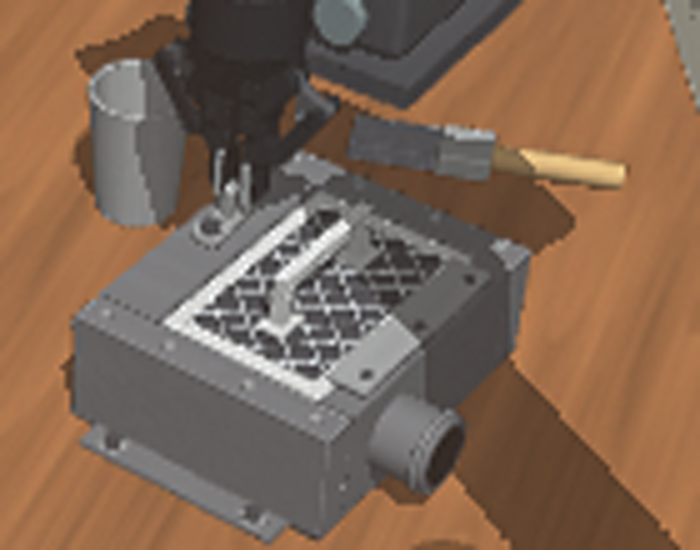

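The tab lies along the rim, with the pivot at (212,225) and the fin between the pads at (235,190), and the panel is still seated. I'll open, rise and go above the handle.

Call:
move_arm([
  [26,[0,0,0],0],
  [26,[0,0,0],0],
  [26,[0,0,-0.3],0],
  [30,[0,0,-0.7],0],
  [36,[0,0,-1.1],0],
  [40,[0,0,-1.5],0],
  [40,[0,0,-1.6],0],
  [40,[0,0,-1.6],0],
  [40,[0,0,-1.6],0],
  [40,[0,0,-1.6],0],
])

```text
clock: 6.4
eef_pos: [0.574, -0.3139, 0.1747]
tool_rot: [0.776, 0.631, -0.001, -0.001]
ft_force: [-0.5, -0.5, -0.1]
grip_width: 0.04
```

```bash
python3 - <<'E'
from h import *
f=loc(BOX,[[-.0105,0,.15]])[0]
delta(f,BOX[2]+np.pi/2)
f[2]=.1;delta(f,BOX[2]+np.pi/2)
# box x axis in tool
o,p,r,ps=state(); print(r.T@[np.cos(BOX[2]),np.sin(BOX[2]),0])
E
```

```text
clock 6.4 pos [ 0.574  -0.3139  0.1747] psi 1.366 j [-0.5   0.58  0.37  1.36 -0.    1.28] F [-0.5 -0.5 -0.1] 
 target [ 0.4984 -0.2593  0.15  ] units [ 0.76  -1.702  0.499] roll 0.52
clock 6.4 pos [ 0.574  -0.3139  0.1747] psi 1.366 j [-0.5   0.58  0.37  1.36 -0.    1.28] F [-0.5 -0.5 -0.1] 
 target [ 0.4984 -0.2593  0.1   ] units [ 0.759 -1.699  1.499] roll 0.52
[-0.05426678  0.99852321 -0.00255377]
```

Call:
move_arm([
  [40,[0.2,-0.4,0],0.2],
  [40,[0.4,-0.9,0],0.3],
  [40,[0.6,-1.3,0],0.5],
  [40,[0.76,-1.7,0],0.52],
  [40,[0.76,-1.7,0.2],0.52],
  [40,[0.76,-1.7,0.4],0.52],
  [40,[0.76,-1.7,0.5],0.52],
  [40,[0.76,-1.7,0.5],0.52],
  [40,[0.76,-1.7,0.5],0.52],
  [40,[0.76,-1.7,0.5],0.52],
])

```text
clock: 7.4
eef_pos: [0.4997, -0.26, 0.1513]
tool_rot: [0.793, 0.61, 0.0, 0.0]
ft_force: [0.4, 0.3, -0.3]
grip_width: 0.0399
```

```bash
python3 - <<'E'
from h import *
f=loc(BOX,[[-.0105,0,.1]])[0]
delta(f,BOX[2]+np.pi/2)
for n,(x,y) in (("side",(335,150)),("top",(370,200))):
    c=cam(n)["color"][y:y+110,x:x+140,::-1]; cv2.imwrite(f"pics/{n}4.png",cv2.resize(c,None,fx=5,fy=5,interpolation=cv2.INTER_CUBIC))
E
```

```text
clock 7.4 pos [ 0.4997 -0.26    0.1513] psi 1.311 j [-0.48  0.41  0.03  1.19  0.    1.35] F [ 0.4  0.3 -0.3] 
 target [ 0.4984 -0.2593  0.1   ] units [ 0.007 -0.03   1.026] roll -0.0
```

View pics/side4.png

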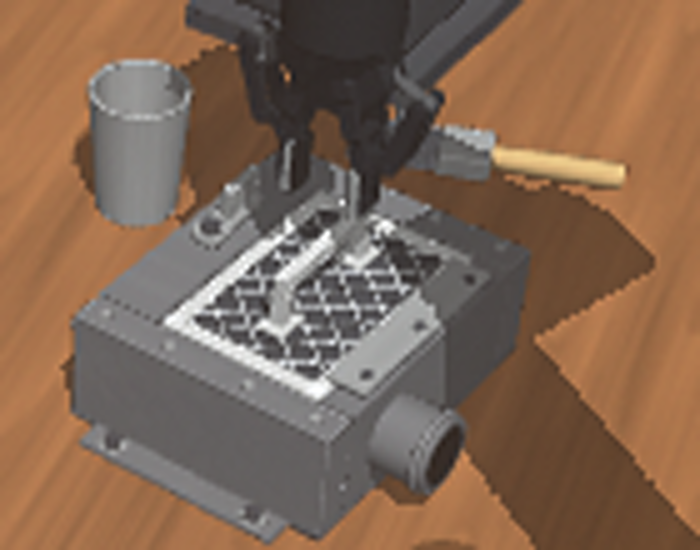

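View pics/top4.png

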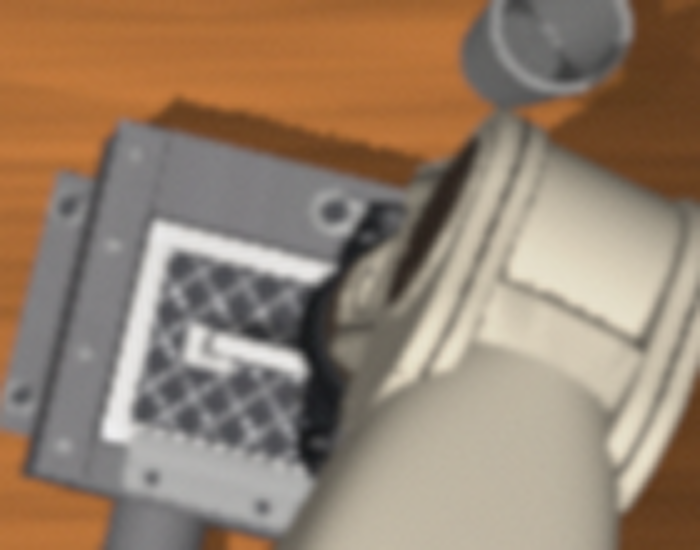

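The side view shows the pads on either side of the bar, near its middle, and the tab still aside at (225,205). I'll go down and grip.

Call:
move_arm([
  [40,[0.007,-0.03,0.2],0],
  [40,[0.007,-0.03,0.4],0],
  [40,[0.007,-0.03,0.6],0],
  [40,[0.007,-0.03,0.8],0],
  [40,[0.007,-0.03,0.95],0],
  [30,[0.007,-0.03,1.02],0],
  [16,[0.007,-0.03,1.02],0],
  [5,[0.007,-0.03,1.02],0],
  [5,[0.007,-0.03,1.02],0],
  [5,[0.007,-0.03,1.02],0],
])

```text
clock: 8.5
eef_pos: [0.4978, -0.2589, 0.1002]
tool_rot: [0.793, 0.61, -0.0, -0.0]
ft_force: [0.6, -0.2, -2.6]
grip_width: 0.0086
```

```bash
python3 - <<'E'
from h import *
f=loc(BOX,[[-.0105,0,.1]])[0]
delta(f,BOX[2]+np.pi/2);print(get_obs()["grip_width"],get_obs()["ft_torque"])
E
```

```text
clock 8.5 pos [ 0.4978 -0.2589  0.1002] psi 1.311 j [-0.48  0.45 -0.05  1.07  0.    1.35] F [ 0.6 -0.2 -2.6] 
 target [ 0.4984 -0.2593  0.1   ] units [-0.004  0.013  0.004] roll -0.0
0.008644037636885298 [-0.04288651 -0.04918678  0.02371846]
```

Call:
move_arm([
  [5,[0,0,-0.01],0],
  [5,[0,0,-0.02],0],
  [5,[0,0,-0.04],0],
  [5,[0,0,-0.06],0],
  [5,[0,-0.005,-0.08],0],
  [5,[0,-0.01,-0.1],0],
  [5,[0,-0.015,-0.12],0],
  [5,[0,-0.02,-0.13],0],
  [5,[0,-0.02,-0.14],0],
  [5,[0,-0.02,-0.14],0],
])

```text
clock: 9.5
eef_pos: [0.4961, -0.2585, 0.1061]
tool_rot: [0.793, 0.61, -0.001, -0.001]
ft_force: [0.4, -1.5, -18.5]
grip_width: 0.009
```

```bash
python3 - <<'E'
from h import *
f=loc(BOX,[[-.0105,0,.1]])[0]
delta(f,BOX[2]+np.pi/2);print(get_obs()["grip_width"],get_obs()["ft_torque"])
for n,(x,y) in (("side",(335,160)),):
    c=cam(n)["color"][y:y+100,x:x+120,::-1]; cv2.imwrite(f"pics/{n}5.png",cv2.resize(c,None,fx=6,fy=6,interpolation=cv2.INTER_CUBIC))
E
```

```text
clock 9.5 pos [ 0.4961 -0.2585  0.1061] psi 1.311 j [-0.48  0.44 -0.05  1.09 -0.    1.35] F [  0.4  -1.5 -18.5] 
 target [ 0.4984 -0.2593  0.1   ] units [-0.005  0.048  0.122] roll -0.0
0.009042384714171353 [-0.51440925 -0.95076556  0.01813484]
```

View pics/side5.png

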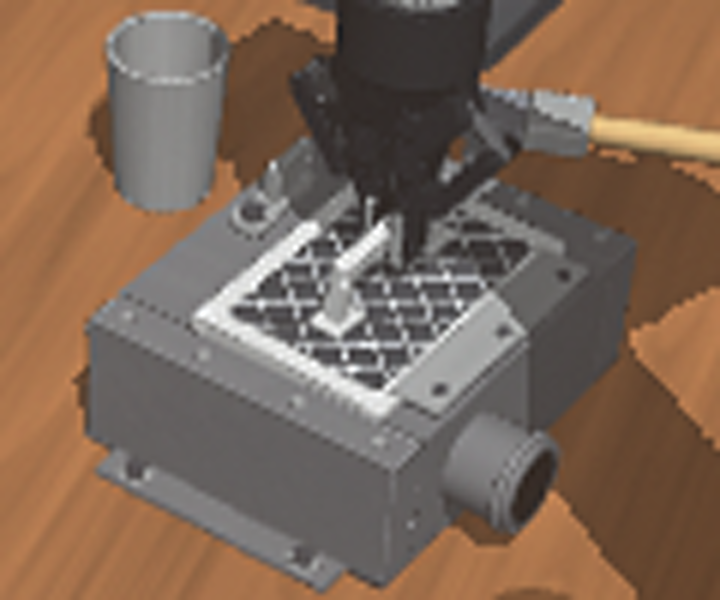

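The panel has risen at the tab edge and the lip is reacting with about 15 N, as planned. I'll continue slowly.

Call:
move_arm([
  [5,[0,-0.005,-0.01],0],
  [5,[0,-0.01,-0.02],0],
  [5,[0,-0.015,-0.03],0],
  [5,[0,-0.02,-0.04],0],
  [5,[0,-0.02,-0.05],0],
  [5,[0,-0.025,-0.06],0],
  [5,[0,-0.03,-0.07],0],
  [5,[0,-0.03,-0.08],0],
  [5,[0,-0.03,-0.08],0],
  [5,[0,-0.03,-0.08],0],
])

```text
clock: 10.55
eef_pos: [0.4938, -0.2578, 0.1097]
tool_rot: [0.793, 0.61, -0.001, -0.002]
ft_force: [-2.8, -1.9, -26.5]
grip_width: 0.0088
```

```bash
cat > pic.py <<'E'
from h import *
import sys
f=loc(BOX,[[-.0105,0,.1]])[0]
delta(f,BOX[2]+np.pi/2);print(get_obs()["grip_width"],get_obs()["ft_torque"])
c=cam("side")["color"][155:255,335:455,::-1]; cv2.imwrite(f"pics/side{sys.argv[1]}.png",cv2.resize(c,None,fx=6,fy=6,interpolation=cv2.INTER_CUBIC))
E
python3 pic.py 6
```

```text
clock 10.55 pos [ 0.4938 -0.2578  0.1097] psi 1.311 j [-0.48  0.43 -0.04  1.1  -0.    1.35] F [ -2.8  -1.9 -26.5] 
 target [ 0.4984 -0.2593  0.1   ] units [-0.006  0.096  0.194] roll -0.0
0.008759199233765965 [-0.56115552 -0.35749153 -0.03534047]
```

View pics/side6.png

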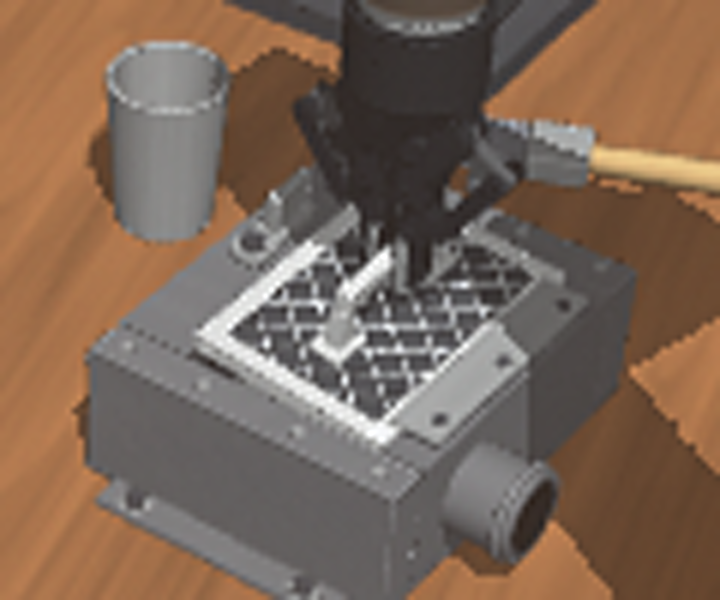

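```bash
python3 - <<'E'
from h import *
for th in (0,.06,.1,.13,.16,.2):
  for lx in (-.0725,-.0705):
    # pivot: top point at lip z=.087 x=-.0635
    c,s=np.cos(th),np.sin(th)
    # panel top -x corner at x=lx
    z0=.087-.007*s if th else .084
    P=[[lx+.12*c,.09,z0+.12*s],[lx,.09,z0]]
    q=proj(cam("side"),loc(BOX,P)); print(th,lx,np.round((q-[335,155]+.5)*6-.5,0).tolist())
E
```

```text
0 -0.0725 [[198.0, 356.0], [388.0, 449.0]]
0 -0.0705 [[195.0, 355.0], [385.0, 447.0]]
0.06 -0.0725 [[199.0, 342.0], [389.0, 445.0]]
0.06 -0.0705 [[196.0, 341.0], [385.0, 444.0]]
0.1 -0.0725 [[200.0, 336.0], [388.0, 446.0]]
0.1 -0.0705 [[197.0, 334.0], [385.0, 444.0]]
0.13 -0.0725 [[201.0, 331.0], [388.0, 446.0]]
0.13 -0.0705 [[198.0, 330.0], [385.0, 444.0]]
0.16 -0.0725 [[202.0, 326.0], [388.0, 446.0]]
0.16 -0.0705 [[199.0, 325.0], [385.0, 445.0]]
0.2 -0.0725 [[204.0, 320.0], [388.0, 447.0]]
0.2 -0.0705 [[200.0, 319.0], [385.0, 445.0]]
```

The raised corner at (200,333) implies a tilt of about 0.11 rad, which satisfies the tilt step. I'll lift a bit more, then slide towards box +x.

Call:
move_arm([
  [5,[0,-0.005,-0.01],0],
  [5,[0,-0.01,-0.02],0],
  [5,[0,-0.015,-0.03],0],
  [5,[0,-0.015,-0.04],0],
  [5,[0,-0.02,-0.05],0],
  [5,[0,-0.02,-0.06],0],
  [5,[0,0.02,-0.06],0],
  [5,[0,0.06,-0.06],0],
  [5,[0,0.1,-0.06],0],
  [5,[0,0.1,-0.06],0],
])

```text
clock: 11.65
eef_pos: [0.4969, -0.2579, 0.112]
tool_rot: [0.793, 0.61, -0.002, -0.004]
ft_force: [-7.2, 1.5, -26.4]
grip_width: 0.0088
```

```bash
python3 pic.py 7
```

```text
clock 11.65 pos [ 0.4969 -0.2579  0.112 ] psi 1.311 j [-0.48  0.44 -0.03  1.11 -0.    1.35] F [ -7.2   1.5 -26.4] 
 target [ 0.4984 -0.2593  0.1   ] units [-0.02   0.037  0.24 ] roll 0.0
0.008767893942155406 [-0.04379789  0.54545063  0.01169013]
```

View pics/side7.png

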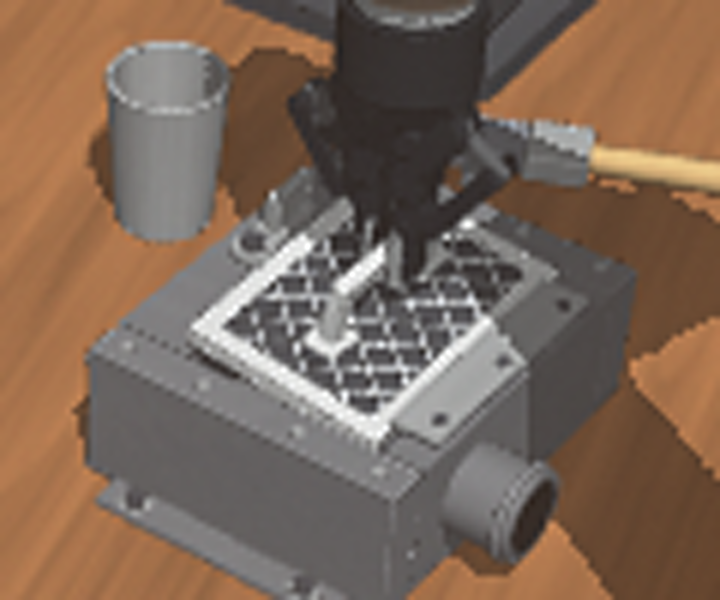

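The corner moved from (200,333) to (193,325), so the panel is sliding out from the lip, with the raised edge above the rim. I'll slide it further.

Call:
move_arm([
  [5,[0,0.02,-0.01],0],
  [5,[0,0.04,-0.02],0],
  [5,[0,0.06,-0.02],0],
  [5,[0,0.08,-0.02],0],
  [5,[0,0.1,-0.02],0],
  [5,[0,0.11,-0.02],0],
  [5,[0,0.12,-0.02],0],
  [5,[0,0.12,-0.02],0],
  [5,[0,0.12,-0.02],0],
  [5,[0,0.12,-0.02],0],
])

```text
clock: 12.7
eef_pos: [0.5059, -0.2611, 0.1152]
tool_rot: [0.793, 0.61, -0.0, -0.0]
ft_force: [0.3, -0.7, -3.5]
grip_width: 0.0088
```

```bash
python3 pic.py 8
```

```text
clock 12.7 pos [ 0.5059 -0.2611  0.1152] psi 1.311 j [-0.48  0.45 -0.01  1.12  0.    1.35] F [ 0.3 -0.7 -3.5] 
 target [ 0.4984 -0.2593  0.1   ] units [-0.004 -0.156  0.304] roll -0.0
0.008784963010631548 [ 0.04133316 -0.00797736  0.0192804 ]
```

View pics/side8.png

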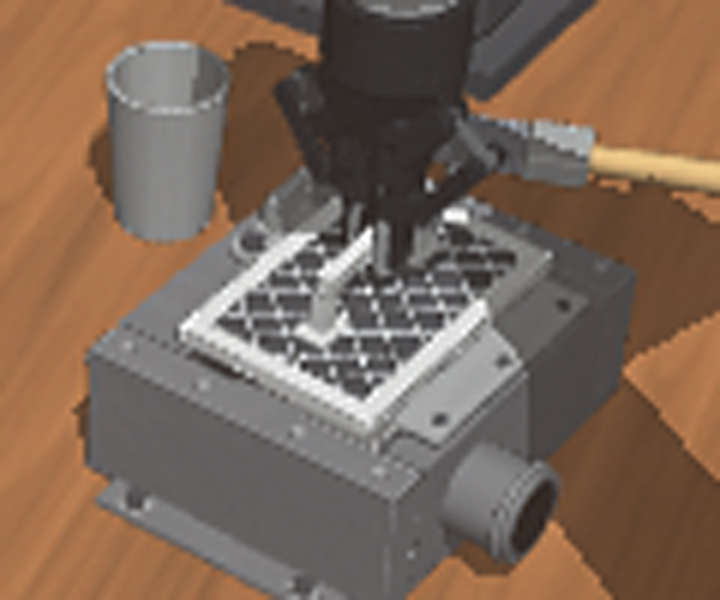

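The load is now about 3.5 N, just the panel's weight, and its -x edge is free of the lip at (370,420). I'll lift out.

Call:
move_arm([
  [5,[0,0,-0.08],0],
  [5,[0,0,-0.2],0],
  [5,[0,0,-0.4],0],
  [5,[0,0,-0.65],0],
  [5,[0,0,-0.95],0],
  [5,[0,0,-1.25],0],
  [5,[0,0,-1.55],0],
  [5,[0,0,-1.8],0],
  [5,[0,0,-2.0],0],
  [5,[0,0,-2.1],0],
])

```text
clock: 13.75
eef_pos: [0.5065, -0.2614, 0.2219]
tool_rot: [0.793, 0.61, 0.0, 0.001]
ft_force: [0.4, -0.0, -3.9]
grip_width: 0.0086
```

```bash
python3 - <<'E'
from h import *
f=np.r_[TRAY[:2],.22]
delta(f,TRAY[2]+np.pi/2);print(get_obs()["grip_width"],get_obs()["ft_torque"])
for n in("side","top"): cv2.imwrite(f"pics/{n}9.png",cam(n)["color"][:,:,::-1])
E
```

```text
clock 13.75 pos [ 0.5065 -0.2614  0.2219] psi 1.311 j [-0.48  0.38  0.18  1.36 -0.    1.35] F [ 0.4 -0.  -3.9] 
 target [0.5363 0.3003 0.22  ] units [11.011 -2.307  0.029] roll -3.9
0.008615762242734274 [-0.07490454 -0.02992993 -0.01528055]
```

View pics/side9.png

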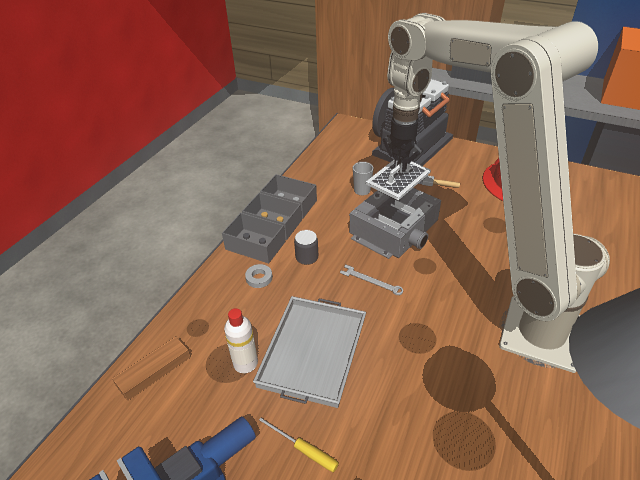

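View pics/top9.png

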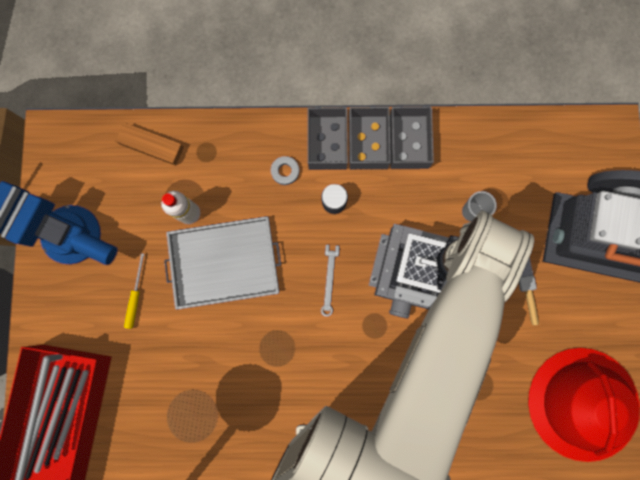

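The panel hangs level and clear at (398,180) in the side view. The way to the tray is clear at this height.

Call:
move_arm([
  [5,[0.15,-0.03,0],0],
  [5,[0.45,-0.1,0],-0.1],
  [5,[0.9,-0.2,0],-0.3],
  [5,[1.4,-0.3,0],-0.5],
  [5,[2.0,-0.42,0],-0.7],
  [5,[2.6,-0.54,0],-0.9],
  [5,[3.2,-0.67,0],-1.1],
  [5,[3.8,-0.8,0],-1.3],
  [5,[4.4,-0.92,0],-1.5],
  [5,[5.0,-1.05,0],-1.7],
])

```text
clock: 14.85
eef_pos: [0.5184, -0.0035, 0.2197]
tool_rot: [0.735, 0.679, -0.0, -0.001]
ft_force: [-0.3, 0.1, -3.5]
grip_width: 0.0087
```

Call:
move_arm([
  [5,[0.72,-0.01,0],-0.2],
  [5,[1.33,-0.02,0],-0.4],
  [5,[1.94,-0.03,0],-0.6],
  [5,[2.55,-0.04,0],-0.8],
  [5,[3.15,-0.05,0],-1.0],
  [5,[3.75,-0.06,0],-1.3],
  [5,[4.3,-0.07,0],-1.6],
  [5,[4.75,-0.08,0],-1.9],
  [5,[5.1,-0.09,0],-2.1],
  [5,[5.3,-0.1,0],-2.2],
])

```text
clock: 15.85
eef_pos: [0.535, 0.2604, 0.2196]
tool_rot: [0.651, 0.759, -0.001, -0.0]
ft_force: [-0.1, -0.2, -4.6]
grip_width: 0.0086
```

```bash
python3 - <<'E'
from h import *
f=np.r_[TRAY[:2],.12]
delta(f,TRAY[2]+np.pi/2);print(get_obs()["grip_width"],get_obs()["ft_torque"])
E
```

```text
clock 15.85 pos [0.535  0.2604 0.2196] psi 1.723 j [0.45 0.44 0.26 1.39 0.   1.87] F [-0.1 -0.2 -4.6] 
 target [0.5363 0.3003 0.12  ] units [0.785 0.148 1.992] roll 0.03
0.008587141004504487 [-0.04073989  0.04440107 -0.01917269]
```

Call:
move_arm([
  [5,[0.2,0.03,0],0],
  [5,[0.45,0.08,0.1],0],
  [5,[0.65,0.12,0.3],0],
  [5,[0.76,0.14,0.6],0],
  [5,[0.78,0.15,0.9],0],
  [5,[0.78,0.15,1.2],0],
  [5,[0.78,0.15,1.5],0],
  [5,[0.78,0.15,1.75],0],
  [5,[0.78,0.15,1.9],0],
  [5,[0.78,0.15,1.95],0],
])

```text
clock: 16.85
eef_pos: [0.5371, 0.2977, 0.1214]
tool_rot: [0.653, 0.758, -0.001, -0.0]
ft_force: [-0.2, 0.4, -3.7]
grip_width: 0.0092
```

```bash
python3 - <<'E'
from h import *
f=np.r_[TRAY[:2],.03]
delta(f,TRAY[2]+np.pi/2);print(get_obs()["grip_width"],get_obs()["ft_torque"])
c=cam("side")["color"][270:420,220:400,::-1]; cv2.imwrite("pics/side10.png",cv2.resize(c,None,fx=4,fy=4,interpolation=cv2.INTER_CUBIC))
c=cam("top")["color"][190:330,150:310,::-1]; cv2.imwrite("pics/top10.png",cv2.resize(c,None,fx=4,fy=4,interpolation=cv2.INTER_CUBIC))
E
```

```text
clock 16.85 pos [0.5371 0.2977 0.1214] psi 1.719 j [ 0.51  0.53  0.14  1.19 -0.    1.93] F [-0.2  0.4 -3.7] 
 target [0.5363 0.3003 0.03  ] units [ 0.055 -0.005  1.828] roll -0.01
0.009178872483138206 [ 0.00479145 -0.02817932  0.03265241]
```

View pics/side10.png

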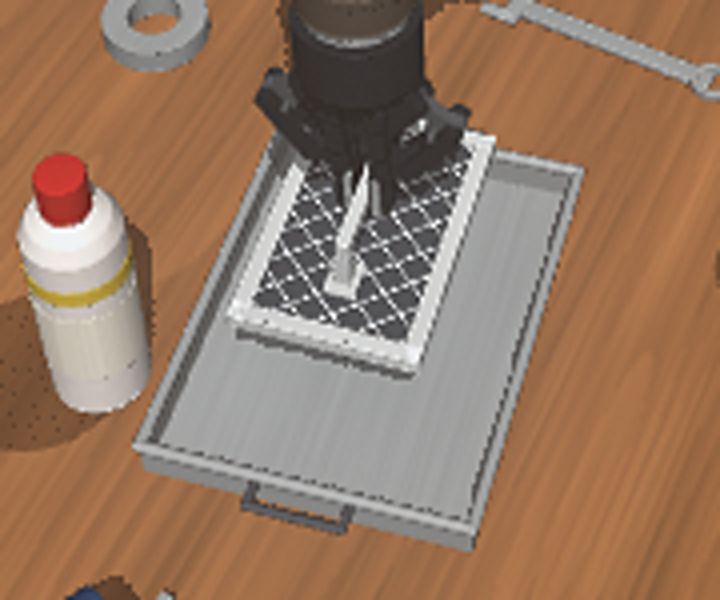

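View pics/top10.png

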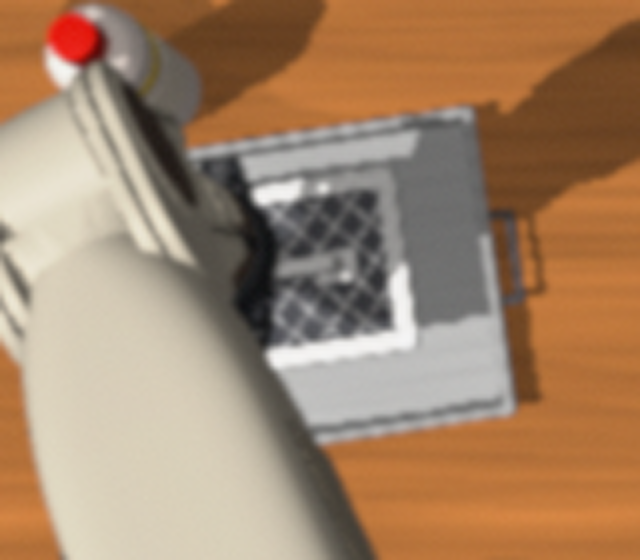

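```bash
python3 - <<'E'
from h import *
for px,z in(((168,200),.2),):
    w=least_squares(lambda m:(proj(cam("top"),[m[0],m[1],z])-np.array(px)).ravel(),[.6,.4]).x; print("spray",w)
# panel corner +y,-x top in side crop (415,355), +x+y (235,315): z estimate given xy
o,p,r,ps=state()
P=np.array([p[0],p[1],ps-np.pi/2])
for h in (.07,.08,.09,.1):
    q=proj(cam("side"),loc(P,[[-.06,.09,h+.012],[.06,.09,h+.012]])); print(h,np.round((q-[220,270]+.5)*4-.5).tolist())
E
```

```text
spray [0.67705742 0.40019158]
0.07 [[421.0, 384.0], [230.0, 339.0]]
0.08 [[421.0, 374.0], [229.0, 329.0]]
0.09 [[420.0, 365.0], [228.0, 319.0]]
0.1 [[420.0, 355.0], [226.0, 309.0]]
```

The panel is over the tray, with its corners at (235,315) and (415,360), and its underside is about 0.095 m up. I'll lower it to just above the floor.

Call:
move_arm([
  [5,[0.02,0,0.1],0],
  [5,[0.04,0,0.35],0],
  [5,[0.05,0,0.6],0],
  [5,[0.05,0,0.85],0],
  [5,[0.05,0,1.1],0],
  [5,[0.05,0,1.3],0],
  [5,[0.05,0,1.45],0],
  [5,[0.05,0,1.55],0],
  [5,[0.05,0,1.62],0],
  [5,[0.05,0,1.65],0],
])

```text
clock: 18.05
eef_pos: [0.5374, 0.3007, 0.0402]
tool_rot: [0.653, 0.758, 0.0, 0.0]
ft_force: [-1.0, -0.1, -2.8]
grip_width: 0.0091
```

Call:
move_arm([
  [5,[0,0,0.02],0],
  [5,[0,0,0.04],0],
  [5,[0,0,0.06],0],
  [5,[0,0,0.08],0],
  [5,[0,0,0.1],0],
  [5,[0,0,0.11],0],
  [5,[0,0,0.12],0],
  [5,[0,0,0.13],0],
  [5,[0,0,0.14],0],
  [5,[0,0,0.14],0],
])

```text
clock: 19.05
eef_pos: [0.5376, 0.3007, 0.0337]
tool_rot: [0.653, 0.758, 0.0, 0.0]
ft_force: [0.3, -0.9, -0.9]
grip_width: 0.009
```

Call:
move_arm([
  [5,[0,0,0.01],0],
  [5,[0,0,0.02],0],
  [5,[0,0,0.03],0],
  [5,[0,0,0.03],0],
  [5,[0,0,0.03],0],
  [5,[0,0,0.03],0],
  [5,[0,0,0.03],0],
  [5,[0,0,0.03],0],
  [5,[0,0,0.03],0],
  [5,[0,0,0.03],0],
])

```text
clock: 20.05
eef_pos: [0.5381, 0.301, 0.0323]
tool_rot: [0.653, 0.758, 0.001, 0.0]
ft_force: [5.4, 0.0, 5.3]
grip_width: 0.0088
```

```bash
python3 - <<'E'
from h import *
f=np.r_[TRAY[:2],.03]
delta(f,TRAY[2]+np.pi/2);print(get_obs()["grip_width"],get_obs()["ft_torque"])
c=cam("side")["color"][270:420,220:400,::-1]; cv2.imwrite("pics/side11.png",cv2.resize(c,None,fx=4,fy=4,interpolation=cv2.INTER_CUBIC))
E
```

```text
clock 20.05 pos [0.5381 0.301  0.0323] psi 1.72 j [ 0.51  0.61  0.03  0.99 -0.    1.93] F [5.4 0.  5.3] 
 target [0.5363 0.3003 0.03  ] units [-0.008 -0.037  0.047] roll -0.0
0.008820302576041276 [-0.14810148 -0.54785849  0.04886101]
```

View pics/side11.png

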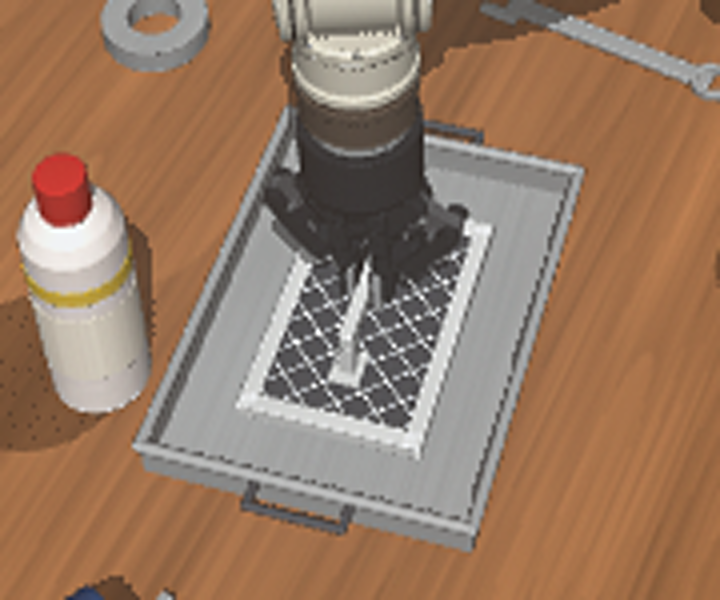

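The panel rests in the tray, well between the walls, and the floor now carries it (+5 N). I'll open and retreat.

Call:
move_arm([
  [9,[0,0,0],0],
  [10,[0,0,0],0],
  [12,[0,0,0],0],
  [16,[0,0,0],0],
  [22,[0,0,0],0],
  [30,[0,0,0],0],
  [36,[0,0,0],0],
  [36,[0,0,0],0],
  [36,[0,0,0],0],
  [36,[0,0,0],0],
])

```text
clock: 21.1
eef_pos: [0.5373, 0.3006, 0.0318]
tool_rot: [0.653, 0.758, 0.0, -0.0]
ft_force: [-0.5, -0.4, 0.1]
grip_width: 0.0357
```

Call:
move_arm([
  [36,[0,0,-0.1],0],
  [36,[0,0,-0.3],0],
  [36,[0,0,-0.6],0],
  [36,[0,0,-1.0],0],
  [36,[0,0,-1.5],0],
  [36,[0,0,-2.1],0],
  [36,[0,0,-2.7],0],
  [36,[0,0,-3.2],0],
  [36,[0,0,-3.6],0],
  [36,[0,0,-3.8],0],
])

```text
clock: 22.1
eef_pos: [0.5383, 0.3012, 0.2254]
tool_rot: [0.653, 0.758, 0.002, 0.001]
ft_force: [0.4, -0.6, 0.8]
grip_width: 0.0361
```

```bash
python3 - <<'E'
from h import *
o=get_obs();print(o["clock"],o["eef_pos"],o["ft_force"],o["grip_width"])
for n in ("side","top"): cv2.imwrite(f"pics/{n}12.png",cam(n)["color"][:,:,::-1])
c=cam("side")["color"][270:420,220:400,::-1]; cv2.imwrite("pics/side12c.png",cv2.resize(c,None,fx=4,fy=4,interpolation=cv2.INTER_CUBIC))
E
```

```text
22.1 [0.53825784 0.3011796  0.22542269] [ 0.36458427 -0.6143102   0.77384931] 0.03608484998561002
```

View pics/side12c.png

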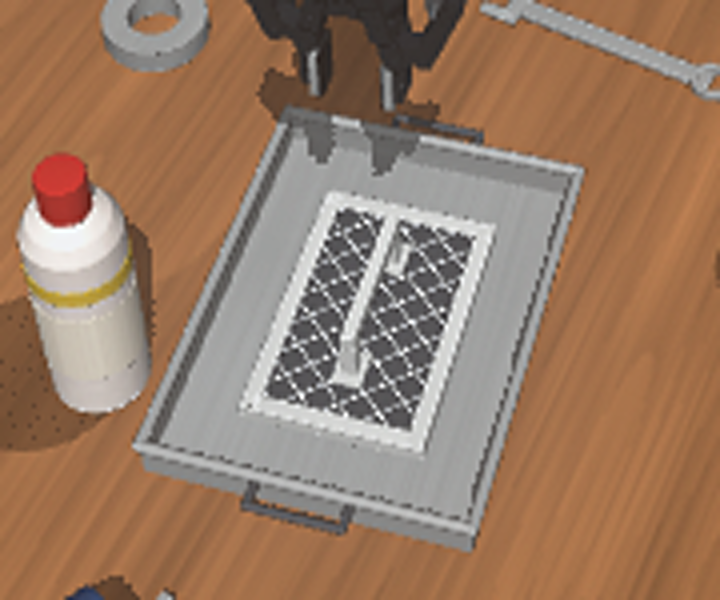

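View pics/top12.png

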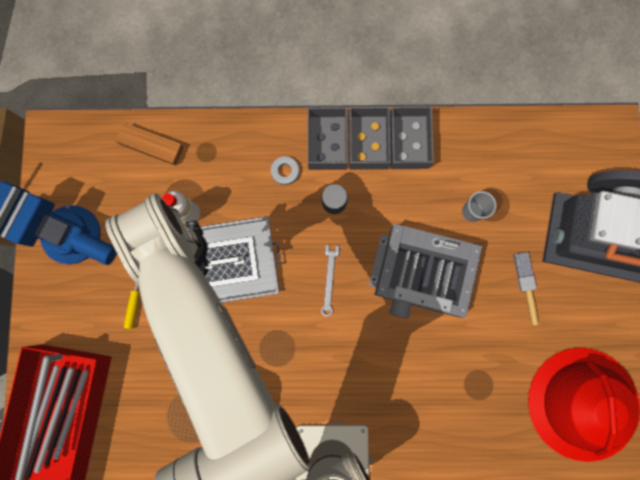

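View pics/side12.png

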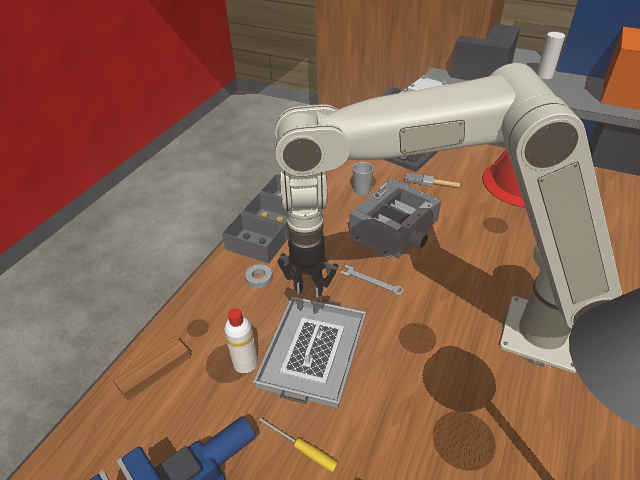

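The panel lies flat and centred in the tray with its handle up. The tab is along the rim at (445,243) in the top view, the bystanders are in place, and the gripper is clear. I'm handing in.

```bash
python3 -c "
from workcell import *
print(job_done())"
```

```text
the job is handed in; nothing more can be done
None
```

The filter panel is lying flat in the wash tray with its handle up, and I handed the job in at about 22 s. No verdict was reported.

- **Tab:** I swung it to about +1.6 rad, so it lies along the rim. It was still there in the last pictures.
- **Lifting out:** I gripped the handle and raised the tab-side edge against the lip. The tilt was about 0.11 rad when I measured it, before a last few millimetres of lift, and the wrist force peaked around 27 N. I then slid the panel out from under the lip and lifted it level.
- **Placing:** I lowered it until the tray floor carried it (about 5 N upward on the gripper), then opened the gripper and backed off.
- **Last checks:** The panel is near the middle of the tray, well between the walls. The gripper is about 0.19 m above where it let go and touching nothing, and the bystanders look unmoved. No check failed or disagreed.

The finger opening read about 9 mm on the 10 mm handle bar throughout, but the grip held.

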